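Show a carton's bar code to the pantry counter scanner

ROBOT

A 7-joint arm with a two-finger parallel gripper is mounted at the origin on the work surface. World frame = base frame: x ahead of the robot, y to its left, z up, the work surface at z = 0. Lengths are in mm, angles in rad, forces in N, time in s.
With the tool pointing down it reaches from about 350 to 775 mm from the base axis. Payload 3.1 kg.
Tool frame: the origin (TCP) lies on the centre line of the jaws, within the pads' length; the fingertips stand 8 mm ahead of it and the grasp point (between the pads) lies 11 mm behind it; z points along the fingers, y is the line along which they close (so a half turn about z gives the same grasp; the last joint's range is limited). The gripper opens to 85 mm and grips with 20 to 120 N. Pads are 22 mm wide; open, the fingers measure 114 mm over their backs; the gripper's body (76 mm by 85 mm) begins 54 mm behind the grasp point. The pads swing forward as they close: fully open they stand 13 mm farther back than shut.
Start: joints at [1.114, 0.311, 0.014, 1.512, -0.004, 1.319, -0.027], TCP at [221.687, -503.361, 239.304] pointing down, gripper open.
Joint ranges: [-2.7, 2.7], [-0.3, 1.91], [-1.27, 1.3], [0.12, 2.57], [-1.44, 4.58], [0.2, 2.03], [-3.05, 3.05]. Speed limits (rad/s): [2.79, 2.79, 3.14, 3.14, 3.14, 3.14, 3.14].

INTERFACE

Orientations are given as a unit quaternion [x, y, z, w].
In Python, from bench import arm, optics gives the robot as it stands.
- The arm moves only by the tool servo_tool, never from a script. Its argument "steps" is one flat list of numbers, 6 for each row, row after row: the shift along the tool's x, y, z in cm, then the turn, a rotation vector about the tool's x, y, z in degrees. A call has 1 to 20 rows; each row shifts and turns the commanded pose from where the row before left it, along the tool's axes as they then stand; what a row does not reach is not made up. A row lasts 1/12 s, in which the tool goes at most 41.7 mm and 7.16 degrees, less where a joint would pass 70% of its speed; a pose out of reach is approached as far as the arm can. A call is refused whole if a number of a shift passes 4.17 or a number of a turn 7.16, either way. A call with a gripper value outside its range is refused whole. "jaw" is the finger opening in cm, from 0 to 8.54, set as the call begins (left out, the last holds). The fingers move at their own pace and stop on an object; "newtons" is the grip in N (left out, the last holds). Time passes only in rows, so rows that do not move let the fingers close. It gives the time, the measured TCP pose, the force, the opening and the grip force at its end, in the units of the state.
- arm.state(): the state, without advancing time (a new reading comes with each control period).
- optics.get_image(name): name is "scene" or "top"; returns the picture (400x640x3 uint8, blue, green, red); there is no depth.
- optics.camera_model(name): a dict with "fx", "fy", "cx", "cy" (pixels), "R" (3x3) and "t" (3): a world point X has camera coordinates R X + t. Camera axes: x right, y down, z forward; pixel columns grow to the right and rows downward; lengths in mm; the calibration is good to about 2 mm. A picture is of the moment at which its call begins. camera_model takes no time and is no camera call.
- arm.hand_in(): hands the job in; it is judged then, once.
The state is a dict: "clock": time; "joint_pos": joint angles; "joint_vel": joint speeds; "joint_torque": joint torques, N m; "tcp_pos": TCP position; "tcp_rot": TCP orientation; "force": force on the tool from outside, world axes, zero at the start; "moment": the same for the moment, N m; "grip_width": finger opening in mm; "gripper_force": force on a finger pad.
Only numpy, scipy, OpenCV 4.12 (cv2) and the standard library are available. Lean on these libraries where they do the work, as an engineer would, in place of code of your own. Each camera call takes 0.05 s, during which the arm holds its last target. There are 200 camera calls.

TASK

Check in the red dessert-mix carton: pick it out of the black stock tray and hold it in the air in front of the hands-free scanner with its bar-coded base square to the middle of the tilted scanner window, about 7 cm off the glass. Do not touch the scanner with anything, and leave the other goods in the tray standing where they are. Finish while holding the carton still in that pose; do not put it down.

Things in the scene. Friction and masses are not known exactly. Their poses are not given: they have to be found in the camera images.
- carton: the carton to check in: red, rigid, with darker red bands and a cream disc on the broad faces, 76 mm wide (x), 36 thick (y), 100 tall (z), 80 to 150 g, standing upright in any of the tray's six places, turned up to 0.25 rad from the tray's axes. Origin: centre of its underside; z up. Grip it across the 36 mm, near the top. The bar code on its base reads at any turn about z
- carton_base (a point): centre of the carton's base, where the bar code is printed (the body's origin, same axes as the carton)
- carton_top (a point): centre of the carton's top, 100 mm above its base along the carton's z
- tray: black, shallow, fixed stock tray, 260 (x) x 380 (y) x 50 mm high, walls and floor 5 mm thick (goods stand on the floor); origin at the centre of its underside on the counter. Six goods stand in it in 2 rows (x about -55, +55 mm) of 3 (y about -115, 0, +115 mm). It is on the left or the right, the scanner on the other side
- scanner: fixed grey hands-free bar-code scanner on a round foot of 110 mm diameter, about 155 mm tall in all; origin on the counter, 90 mm before the centre of the foot (the foot is at +90 mm on its x); its window faces its own -x side (towards the operator) and upward
- scanner_head: the scanner's head, 94 x 86 mm and 60 mm deep behind the glass. Origin: centre of the window glass (66 x 62 mm, dark with red scan lines), 125 mm above the counter, 20 mm to the scanner's -x from its foot's centre. z points straight out of the glass, 0.70 rad (40 degrees) from vertical towards the scanner's -x; y is level along the glass, x runs up along the glass
- yellow_carton: bystander in the tray: yellow carton of the same shape and size as the red one
- green_can: bystander in the tray: food can with green label, 66 mm diameter, 102 mm tall; origin at the centre of its underside
- purple_can: bystander in the tray: food can with purple label, 66 mm diameter, 102 mm tall; origin at the centre of its underside
- paste_can: bystander in the tray: small can with blue label, 54 mm diameter, 86 mm tall; origin at the centre of its underside
- jar: bystander in the tray: brown jar with green lid and paper label, 62 mm diameter, 100 mm tall; origin at the centre of its underside
Mind the look-alikes: they are no part of the job. There is more than one size of the carton; the job needs the larger.

How it is judged (in metres and radians):
On the way:
1. the red carton is lifted out of the tray in the fingers, its base more than 70 mm above the counter (height (world z) of carton_base above 0.07 m and contact force between carton and the fingers above 1 N and contact force between carton and tray below 0.2 N), for 0.2 s.
At the end, for the whole second after the job is handed in: the red carton is held still in the fingers, in the air: base towards the scanner window, 45 to 95 mm off the glass, within 22 mm of the window's middle each way, square to the glass within 0.21 rad (any turn about its long axis), over 120 mm above the counter; nothing touches the scanner (x of carton_base in the frame of scanner_head between -0.022 and 0.022 m and y of carton_base in the frame of scanner_head between -0.022 and 0.022 m and z of carton_base in the frame of scanner_head between 0.045 and 0.095 m and z of carton_top in the frame of scanner_head above 0.13 m and angle between the z axis of carton and the z axis of scanner_head, either way round below 0.21 rad and height (world z) of carton_base above 0.12 m and linear speed of carton below 0.03 m/s and angular speed of carton below 0.2 rad/s and contact force between carton and the fingers above 1 N and contact force between scanner and anything else below 0.5 N); the arm keeps its last pose, push and grip.
It fails at once if something presses on the scanner with more than 2 N (contact force between scanner and anything else above 2 N).
It fails at once if another of the goods in the tray is shifted by more than 30 mm or tipped by more than 0.35 rad (distance of any of yellow_carton, green_can, purple_can, paste_can, jar from where it was at the start of the episode above 0.03 m or angle between any of yellow_carton, green_can, purple_can, paste_can, jar's own z axis and vertical above 0.35 rad).
It also fails if it takes over 32 s, if anything falls off the work surface, if the arm or the gripper's body presses on something with over 40 N, if the wrist force passes 120 N, or if a joint passes its speed limit or range.

## Working session

There is one attempt and no reset: what is moved stays moved. The work goes in short steps, Python scripts to look and compute and a tool call to move; the robot and the scene stay as the last step left them, time stands still between calls to the robot, and variables do not carry over. Pictures are saved under pics/ and viewed, at most 10 in all, crops included, and the job is handed in when it is done.

Besides the shell and the picture viewer there is one more tool, called after "Emit:" as name(argument=value, ...) on one line, values as JSON. servo_tool: Moves the arm, as the interface text tells. Its arguments: {"type":"object","properties":{"steps":{"type":"array","items":{"type":"number"}},"jaw":{"type":"number"},"newtons":{"type":"number"}},"required":["steps"]}

```bash
mkdir -p pics
python3 - <<'E'
from bench import arm, optics
import cv2
for n in("scene","top"):
    cv2.imwrite(f"pics/{n}0.png",optics.get_image(n)); m=optics.camera_model(n); print(n,m)
s=arm.state();print(s['clock'],s['tcp_pos'],s['tcp_rot'],s['grip_width'])
E
```

```text
scene {'fx': 376.38218589165547, 'fy': 376.38218589165547, 'cx': 319.12614243004003, 'cy': 198.17743840341788, 'R': array([[ 0.44259988,  0.89663414, -0.01235143],
       [ 0.52535709, -0.2704421 , -0.80675956],
       [-0.72670852,  0.35058278, -0.59075075]]), 't': array([-200.68562126, -222.85365439, 1379.62064615])}
top {'fx': 399.4537926588123, 'fy': 399.4537926588123, 'cx': 321.80484367747044, 'cy': 207.1494023799852, 'R': array([[ 0.00854918, -0.99992971,  0.00821491],
       [-0.9959877 , -0.00924675, -0.08901123],
       [ 0.08908093, -0.00742098, -0.99599675]]), 't': array([ -51.04686159,  559.04894319, 1076.91010926])}
0.1 [ 221.3721575  -502.78325564  238.34107634] [ 9.78568268e-01  2.05919959e-01 -2.64426334e-04 -1.02222559e-03] 85.13327541696937
```

View pics/scene0.png

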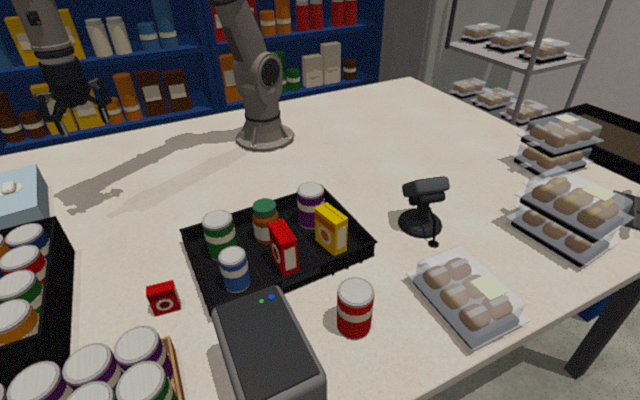

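View pics/top0.png

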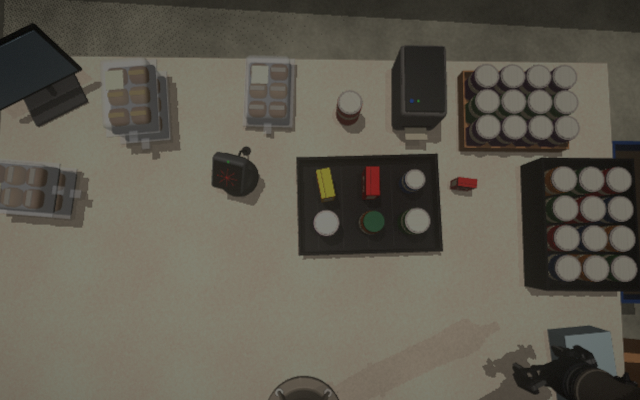

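The top view shows the red carton in the tray at (373,181). The look-alikes are the small red carton outside the tray at (463,184), the red can at (349,105) and the yellow carton at (325,183). The one in the tray is the larger, so I choose that. The scanner is at (235,175).

Run:
```python
import cv2,numpy as np
t=cv2.imread("pics/top0.png");s=cv2.imread("pics/scene0.png")
a=cv2.resize(t[140:210,200:270],None,fx=5.7,fy=5.7,interpolation=cv2.INTER_CUBIC)
b=cv2.resize(s[170:250,385:465],(399,399),interpolation=cv2.INTER_CUBIC)
c=cv2.resize(t[150:220,340:410],(399,399)[::1],interpolation=cv2.INTER_CUBIC)
a=cv2.resize(a,(399,399))
cv2.imwrite("pics/crop1.png",np.clip(1.6*np.hstack([a,c]).astype(float),0,255).astype('uint8'))
cv2.imwrite("pics/crop2.png",np.clip(1.8*cv2.resize(b,(560,560)).astype(float),0,255).astype('uint8'))
```

```text
(no output)
```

View pics/crop1.png

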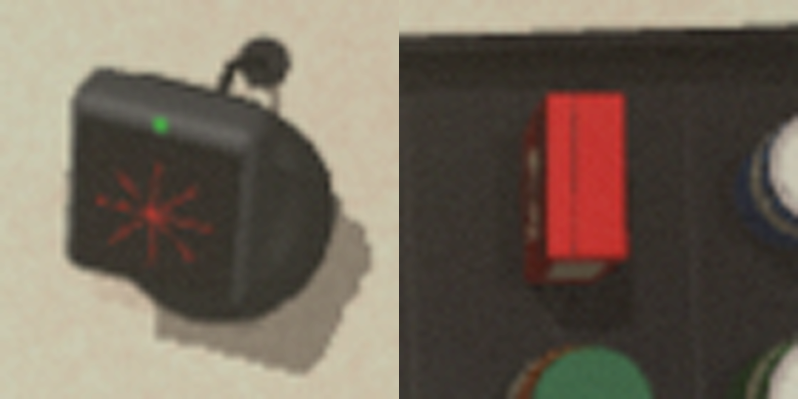

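View pics/crop2.png

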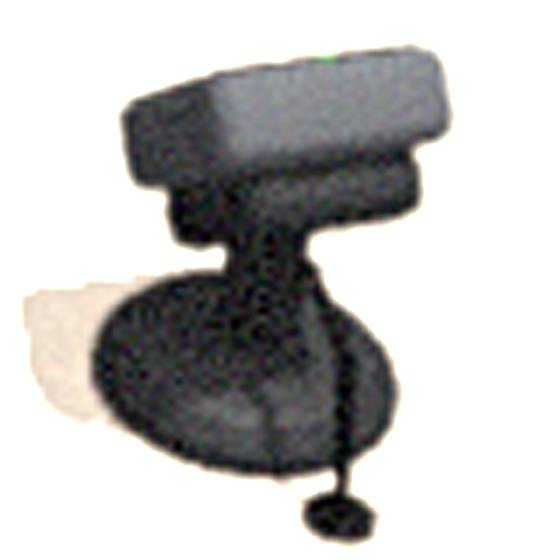

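The crops confirm the choice: it is a full-size carton, top face corners at about (366,166) to (380,195) in the top view. The scan-line centre is at top (226.7,177.4), and the cable is on the far side, so the glass faces the robot. Next I compute positions and check them by overlay.

```bash
cat > h.py <<'E'
import numpy as np
from bench import arm, optics
from scipy.spatial.transform import Rotation as Ro
def proj(n,X):
    m=optics.camera_model(n);c=np.atleast_2d(X)@m['R'].T+m['t']
    return np.c_[m['fx']*c[:,0]/c[:,2]+m['cx'],m['fy']*c[:,1]/c[:,2]+m['cy']]
def ray(n,p,z):
    m=optics.camera_model(n);d=np.array([(p[0]-m['cx'])/m['fx'],(p[1]-m['cy'])/m['fy'],1])
    o=-m['R'].T@m['t'];d=m['R'].T@d;return o+d*(z-o[2])/d[2]
def headR(yaw):
    return Ro.from_euler('z',yaw)*Ro.from_euler('y',-0.70)
E
python3 - <<'E'
from h import *
import cv2
P=[ray('top',(340+u/5.7,150+v/5.7),105) for u,v in[(149,93),(226,93),(228,258),(147,258)]]
P=np.array(P);print(P.round(1));c=P.mean(0);l=(P[0]+P[1]-P[2]-P[3])/2;w=(P[0]+P[3]-P[1]-P[2])/2
print('carton',c,'len',np.linalg.norm(l),'wid',np.linalg.norm(w),'yaw',np.arctan2(l[1],l[0]),np.arctan2(-w[0],w[1]))
cr=[(299,158),(437,155),(441,250),(300,254)]
T=np.array([ray('top',p,50) for p in cr]);print('tray',T.round(0).tolist())
W=ray('top',(226.7,177.4),125);print('win',W, proj('scene',W))
yaw=-.27;R=headR(yaw)
def im(n,x0,y0,s,f):
    I=cv2.imread(f'pics/{n}0.png');I=cv2.resize(I[y0:y0+s,x0:x0+s],(560,560),interpolation=cv2.INTER_CUBIC)
    I=np.clip(I*1.7,0,255).astype('uint8');k=560/s
    def poly(X,col):
        q=((proj(n,X)-[x0,y0]+.5)*k).astype(int);cv2.polylines(I,[q],True,col,1)
    for (a,b),z,col in[((62,66),0,(255,255,0)),((86,94),0,(0,255,0)),((86,94),-60,(255,0,255))]:
        L=np.array([[a,b],[a,-b],[-a,-b],[-a,b]])/2
        poly(W+R.apply(np.c_[L,np.full(4,z)]),col)
    t=np.linspace(0,6.28,40);f0=W+Ro.from_euler('z',yaw).apply([20,0,0]);f0[2]=5
    poly(f0+55*np.c_[np.cos(t),np.sin(t),0*t],(0,255,255));return I
cv2.imwrite('pics/ov.png',cv2.resize(np.hstack([im('top',200,140,70,0),im('scene',385,170,80,0)]),(800,400)))
E
```

```text
[[ 659.3 -159.1  105. ]
 [ 659.7 -194.1  105. ]
 [ 584.4 -194.7  105. ]
 [ 584.  -158.1  105. ]]
carton [ 621.85744678 -176.49595206  105.        ] len 75.31887661846285 wid 35.74015466901867 yaw -0.002844091156926385 0.009827700369518584
tray [[691.0, 17.0, 50.0], [703.0, -360.0, 50.0], [445.0, -366.0, 50.0], [431.0, 11.0, 50.0]]
win [623.58202412 194.9627004  125.        ] [[420.71559385 178.22495716]]
```

View pics/ov.png

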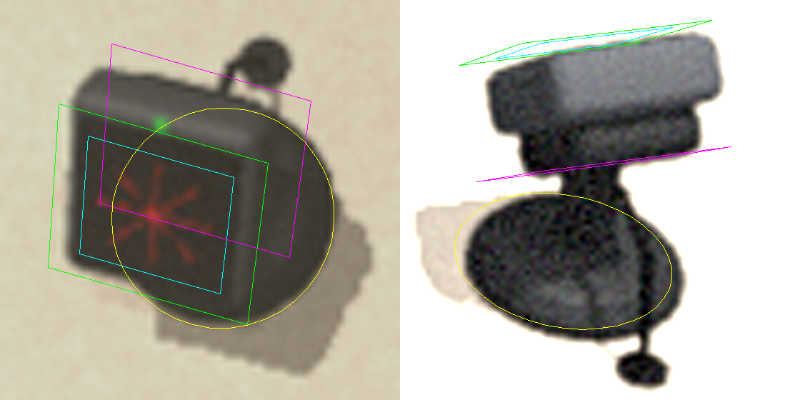

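The foot overlay fits, at most 4 mm off in x, so I take the glass centre as (627,196,125) with yaw -0.27. The carton is at (622,-176) with yaw about 0 and size 75x36, and the tray is 377x260; both match the given sizes. Moving.

Emit:
servo_tool(steps=[0,0,0,0,0,5.95,0,0,0,0,0,5.95,0,0,0,0,0,5.95,0,0,0,0,0,5.95,2.5,-2.04,0,0,0,0,2.5,-2.04,0,0,0,0,2.5,-2.04,0,0,0,0,2.5,-2.04,0,0,0,0,2.5,-2.04,0,0,0,0,2.5,-2.04,0,0,0,0,2.5,-2.04,0,0,0,0,2.5,-2.04,0,0,0,0,2.5,-2.04,0,0,0,0,2.5,-2.04,0,0,0,0,2.5,-2.04,0,0,0,0,2.5,-2.04,0,0,0,0,2.5,-2.04,0,0,0,0,2.5,-2.04,0,0,0,0,2.5,-2.04,0,0,0,0,2.5,-2.04,0,0,0,0], jaw=8.54)

```text
clock: 1.77
tcp_pos: [622.5, -176.0, 238.6]
tcp_rot: [1.0, -0.0, -0.001, -0.0]
force: [0.1, -1.1, -0.1]
grip_width: 85.2
gripper_force: 0.0
```

Emit:
servo_tool(steps=[0,0,0,0,0,0,0,0,0,0,0,0,0,0,0,0,0,0])

```text
clock: 2.02
tcp_pos: [621.2, -177.8, 238.4]
tcp_rot: [1.0, -0.0, -0.001, 0.0]
force: [0.3, -0.9, -0.0]
grip_width: 85.2
gripper_force: 0.0
```

Emit:
servo_tool(steps=[0,0,2.6,0,0,0,0,0,2.6,0,0,0,0,0,2.6,0,0,0,0,0,2.6,0,0,0,0,0,0,0,0,0])

```text
clock: 2.43
tcp_pos: [616.1, -178.8, 129.1]
tcp_rot: [1.0, -0.002, -0.006, -0.001]
force: [-2.0, -0.4, -1.6]
grip_width: 85.3
gripper_force: 0.0
```

Run:
```python
from h import *
import cv2
I=optics.get_image('scene')[130:310,170:400];J=optics.get_image('top')[130:270,280:450]
print(arm.state()['tcp_pos'])
I=cv2.resize(I,(400,313));J=cv2.resize(J,(380,313))
cv2.imwrite('pics/c3.png',np.clip(np.hstack([I,J])*1.5,0,255).astype('uint8'))
```

```text
[ 620.29621218 -178.92867521  134.91576887]
```

View pics/c3.png

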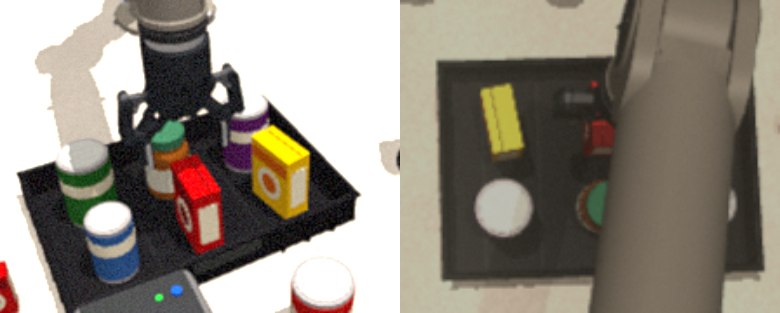

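The fingers look further back than the carton in the scene crop: finger pads at about (130,130) and (235,105), carton top at (195,170). I check this by projection.

Run:
```python
from h import *
s=arm.state();t=np.array(s['tcp_pos']);print(t,Ro.from_quat(s['tcp_rot']).as_matrix().round(3))
sc=lambda p:((p-[170,130])*400/230).round(); tp=lambda p:((p-[280,130])*[380/170,313/140]+[400,0]).round()
for X in [t+[0,52,5],t+[0,-52,5],t+[0,0,0],[622,-176,105],[622,-176,5],[660,-176,105],[584,-176,105],[584,-176,5]]:
    print(np.round(X),sc(proj('scene',X)[0]),tp(proj('top',X)[0]))
```

```text
[ 620.29621218 -178.92867521  134.91576887] [[ 1.    -0.003 -0.003]
 [-0.003 -1.    -0.001]
 [-0.003  0.001 -1.   ]]
[ 620. -127.  140.] [225. 139.] [567. 110.]
[ 620. -231.  140.] [144. 164.] [661. 110.]
[ 620. -179.  135.] [186. 154.] [613. 111.]
[ 622 -176  105] [191. 173.] [607. 113.]
[ 622 -176    5] [196. 230.] [597. 126.]
[ 660 -176  105] [202. 192.] [607.  81.]
[ 584 -176  105] [180. 155.] [607. 146.]
[ 584 -176    5] [186. 212.] [597. 155.]
```

Run:
```python
from h import *
import cv2
I=optics.get_image('scene');t=np.array(arm.state()['tcp_pos'])
x0,y0,k=220,150,6
C=cv2.resize(I[y0:y0+95,x0:x0+110],None,fx=k,fy=k,interpolation=cv2.INTER_CUBIC)
C=np.clip(C*2.2,0,255).astype('uint8')
for X,c in[(t+[0,43,5],(255,255,0)),(t+[0,-43,5],(255,255,0)),(t,(0,255,0)),([622,-176,105],(255,0,255))]:
    cv2.circle(C,tuple(((proj('scene',X)[0]-[x0,y0]+.5)*k).astype(int)),4,c,-1)
cv2.imwrite('pics/c4.png',C)
```

```text
(no output)
```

View pics/c4.png

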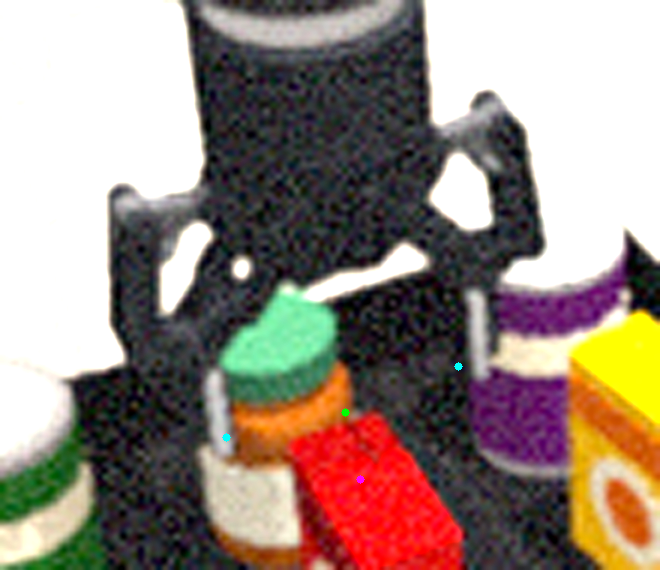

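The light pads end at (225,455) and (478,378), straddling the carton as the projection predicted. I descend now.

Emit:
servo_tool(steps=[0.1,-0.2,1.5,0,0,0,0,0,1.5,0,0,0,0,0,1.5,0,0,0,0,0,1.5,0,0,0,0,0,0,0,0,0,0,0,0,0,0,0])

```text
clock: 3.08
tcp_pos: [623.5, -175.8, 76.9]
tcp_rot: [1.0, -0.001, 0.001, 0.0]
force: [-0.1, 0.3, 0.5]
grip_width: 85.4
gripper_force: 0.0
```

Emit:
servo_tool(steps=[0,0,0,0,0,0,0,0,0,0,0,0,0,0,0,0,0,0,0,0,0,0,0,0,0,0,0,0,0,0,0,0,0,0,0,0,0,0,0,0,0,0,0,0,0,0,0,0,0,0,0,0,0,0,0,0,0,0,0,0], jaw=2.5, newtons=40)

```text
clock: 3.92
tcp_pos: [623.6, -175.2, 76.4]
tcp_rot: [1.0, -0.0, 0.001, 0.0]
force: [0.3, 0.6, 6.2]
grip_width: 35.9
gripper_force: 40.9
```

The carton is gripped at 35.9 mm width. Lifting.

Emit:
servo_tool(steps=[0,0,-1,0,0,0,0,0,-2,0,0,0,0,0,-2,0,0,0,0,0,-2,0,0,0,0,0,-2,0,0,0,0,0,-2,0,0,0,0,0,-2,0,0,0,0,0,-2,0,0,0,0,0,-2,0,0,0,0,0,-2,0,0,0,0,0,-2,0,0,0,0,0,-1,0,0,0,0,0,0,0,0,0,0,0,0,0,0,0])

```text
clock: 5.08
tcp_pos: [622.7, -175.2, 294.9]
tcp_rot: [1.0, -0.0, -0.0, -0.0]
force: [0.1, 1.0, -2.0]
grip_width: 35.8
gripper_force: 40.3
```

Run:
```python
from h import *
s=arm.state();t=np.array(s['tcp_pos']);R=Ro.from_quat(s['tcp_rot']);print(s['clock'],t,R.as_matrix().round(3).tolist(),s['grip_width'],s['joint_pos'])
W=np.array([625.5,195.5,125]);H=headR(-.27);base=76.4-5 # TCP to base
z=H.as_matrix()[:,2]
print('z',z); print('goal tcp',W+z*(70+base))
G=Ro.from_matrix(H.as_matrix()@np.diag([1,-1,-1]))
print('goal rot',G.as_matrix().round(3).tolist(), 'rel rotvec deg',np.degrees((R.inv()*G).as_rotvec()))
```

```text
5.0833 [ 622.7167871  -175.19158667  294.85777888] [[1.0, -0.001, -0.0], [-0.001, -1.0, 0.0], [-0.0, -0.0, -1.0]] 35.843340761291245 [ 0.33017487  0.51061051 -0.14418557  1.0901331   0.07037583  1.5458194
 -1.36899431]
z [-0.62087826  0.17183311  0.76484219]
goal tcp [537.70781434 219.79720165 233.14868528]
goal rot [[0.737, -0.267, 0.621], [-0.204, -0.964, -0.172], [0.644, 0.0, -0.765]] rel rotvec deg [-5.40015532 39.88746711 14.80103096]
```

Emit:
servo_tool(steps=[-0.5,-1.4,0,0,0,0,-1,-2.7,0,0,0,0,-1,-2.7,0,0,0,0,-1,-2.7,0,0,0,0,-1,-2.7,0,0,0,0,-1,-2.7,0,0,0,0,-1,-2.7,0,0,0,0,-1,-2.7,0,0,0,0,-1,-2.7,0,0,0,0,-1,-2.7,0,0,0,0,-1,-2.7,0,0,0,0,-1,-2.7,0,0,0,0,-0.5,-1.4,0,0,0,0,0,0,0,0,0,0])

```text
clock: 6.25
tcp_pos: [499.7, 155.2, 293.5]
tcp_rot: [1.0, 0.004, -0.002, -0.001]
force: [-0.7, 0.5, -0.7]
grip_width: 35.7
gripper_force: 40.2
```

Emit:
servo_tool(steps=[0,0,0,0,0,3.1,0,0,0,0,0,3.1,0,0,0,0,0,3.1,0,0,0,0,0,3.1,0,0,0,0,0,3.1,0,0,0,0,4,0,0,0,0,0,4,0,0,0,0,0,4,0,0,0,0,0,4,0,0,0,0,0,4,0,0,0,0,0,4,0,0,0,0,0,4,0,0,0,0,0,4,0,0,0,0,0,4,0,0,0,0,0,4,0,0,0,0,0,0,0,0,0,0,0,0,0,0,0,0,0,0,0])

```text
clock: 7.75
tcp_pos: [503.6, 148.7, 295.0]
tcp_rot: [0.931, -0.128, 0.338, 0.047]
force: [0.7, -0.7, -0.2]
grip_width: 35.5
gripper_force: 40.4
```

```bash
cat > rel.py <<'E'
from h import *
s=arm.state();t=np.array(s['tcp_pos']);R=Ro.from_quat(s['tcp_rot']);print(s['clock'],t,s['grip_width'],s['gripper_force'],s['force'])
W=np.array([625.5,195.5,125]);H=headR(-.27)
G=Ro.from_matrix(H.as_matrix()@np.diag([1,-1,-1]));g=W+H.as_matrix()[:,2]*141.4
print('tool shift cm',R.inv().apply(g-t)/10,'rot deg',np.degrees((R.inv()*G).as_rotvec()))
b=t+R.apply([0,0,71.4]);print('base in head',H.inv().apply(b-W),'world',b)
E
python3 rel.py
```

```text
7.75 [503.5718955  148.73980333 295.04981353] 35.46982941038492 40.36682903766632 [ 0.69728868 -0.67545287 -0.21245163]
tool shift cm [-2.91678408 -7.76624188  5.62490023] rot deg [ 0.13443523  0.20081707 -0.11351218]
base in head [ 28.96092445 -77.75545514 126.32946555] world [547.67299996 136.36089566 240.27924452]
```

Emit:
servo_tool(steps=[-0.5,-1.3,0,0,0,0,-0.5,-1.3,0,0,0,0,-0.5,-1.3,0,0,0,0,-0.5,-1.3,0,0,0,0,-0.5,-1.3,0,0,0,0,-0.4,-1.3,0,0,0,0,0,0,0.8,0,0,0,0,0,0.8,0,0,0,0,0,0.8,0,0,0,0,0,0.8,0,0,0,0,0,0.8,0,0,0,0,0,0.8,0,0,0,0,0,0.8,0,0,0,0,0,0,0,0,0,0,0,0,0,0,0,0,0,0,0,0,0])

```text
clock: 9.08
tcp_pos: [538.5, 203.2, 238.9]
tcp_rot: [0.932, -0.126, 0.336, 0.046]
force: [-0.1, -0.1, -1.9]
grip_width: 35.4
gripper_force: 40.3
```

```bash
python3 rel.py
python3 - <<'E'
from h import *
import cv2
I=optics.get_image('scene');J=optics.get_image('top')
s=arm.state();t=np.array(s['tcp_pos']);R=Ro.from_quat(s['tcp_rot'])
c=[t+R.apply([x,y,71.4-z]) for z in(0,100) for x,y in((38,18),(38,-18),(-38,-18),(-38,18))]
def crop(I,n,x0,y0,w,h):
    k=400/w;C=np.clip(cv2.resize(I[y0:y0+h,x0:x0+w],(400,int(h*k)),interpolation=cv2.INTER_CUBIC)*1.6,0,255).astype('uint8')
    q=((proj(n,c)-[x0,y0]+.5)*k).astype(int)
    for a in(q[:4],q[4:]):cv2.polylines(C,[a],True,(255,255,0),1)
    return C
cv2.imwrite('pics/c5.png',np.hstack([crop(I,'scene',350,100,120,160),crop(J,'top',180,110,120,160)]))
E
```

```text
9.0833 [538.51590902 203.17951169 238.92962993] 35.37258636818408 40.310940742492676 [-0.14580413 -0.14569277 -1.85093238]
tool shift cm [-0.76908678 -1.5805466   0.11214964] rot deg [-0.01011935  0.40471288  0.0413497 ]
base in head [  7.20565303 -15.7876734   71.06609492] world [582.47706003 191.02580097 183.99635661]
```

View pics/c5.png

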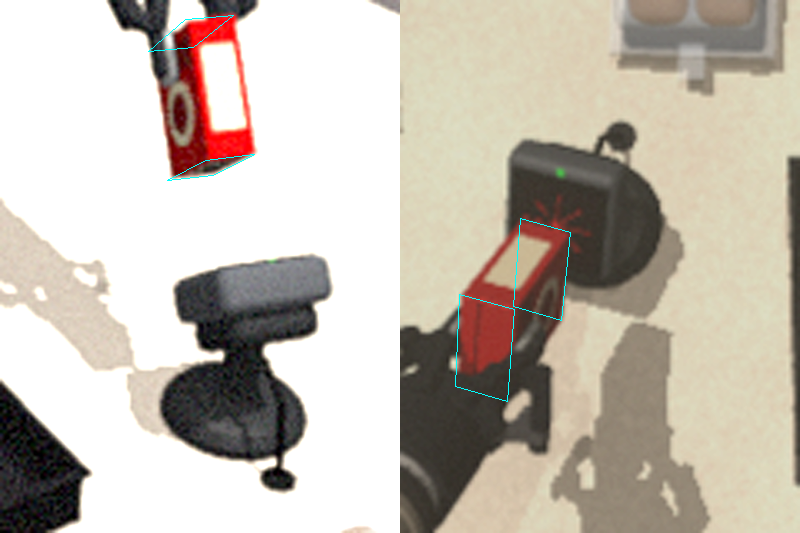

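The carton overlay fits in both views. It needs the remaining lateral shift of 8 and 16 mm.

Emit:
servo_tool(steps=[-0.25,-0.5,0,0,0,0,-0.25,-0.5,0,0,0,0,-0.25,-0.5,0.1,0,0.4,0,0,0,0,0,0,0,0,0,0,0,0,0,0,0,0,0,0,0,0,0,0,0,0,0,0,0,0,0,0,0,0,0,0,0,0,0])

```text
clock: 9.93
tcp_pos: [537.5, 217.9, 233.0]
tcp_rot: [0.931, -0.127, 0.339, 0.046]
force: [0.7, 0.3, -0.2]
grip_width: 35.7
gripper_force: 40.3
```

```bash
python3 rel.py
```

```text
9.9333 [537.51744018 217.89699173 233.04787154] 35.652126457947595 40.318450927734375 [ 0.72282791  0.26437524 -0.24448395]
tool shift cm [-0.01831547 -0.18818918 -0.02866027] rot deg [ 0.03927663  0.03569619 -0.01816129]
base in head [ 0.13788889 -1.9310839  69.71460423] world [581.8022796  205.59002438 178.40950085]
```

Emit:
servo_tool(steps=[0,0,0,0,0,0,0,0,0,0,0,0,0,0,0,0,0,0,0,0,0,0,0,0,0,0,0,0,0,0,0,0,0,0,0,0])

```text
clock: 10.43
tcp_pos: [537.1, 219.0, 232.9]
tcp_rot: [0.931, -0.126, 0.34, 0.046]
force: [-0.4, -0.6, -0.8]
grip_width: 35.4
gripper_force: 40.3
```

```bash
python3 rel.py; python3 -c "
from bench import arm
print(arm.hand_in())"
```

```text
10.4333 [537.09653044 219.03983303 232.94073718] 35.428675686925544 40.317819714546204 [-0.3791243  -0.62760064 -0.7549354 ]
tool shift cm [ 0.04314698 -0.08922865  0.00904229] rot deg [-0.01414473  0.01886995  0.08907127]
base in head [-0.45358108 -0.87537008 70.09035044] world [581.41458718 206.79272056 178.31585199]
the job is handed in; nothing more can be done
None
```

I handed the job in at 10.4 s with the red carton held still, its base by my measurements about 70 mm off the scanner glass, square to it and within about 1 mm of the window's middle (window position good to roughly 5 mm); no verdict came back.

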